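Load three red tulip heads and hold up the tray

ROBOT

A 6-joint arm with a two-finger parallel gripper is mounted at the origin on the work surface. World frame = base frame: x ahead of the robot, y to its left, z up, the work surface at z = 0. Lengths are in m, angles in rad, forces in N, time in s.
With the tool pointing down it reaches from about 0.35 to 0.775 m from the base axis. Payload 7.3 kg.
Tool frame: the origin (TCP) lies at the very end of the fingers, on their centre line; the grasp point (between the pads) lies 19 mm behind it; z points along the fingers, y is the line along which they close (so a half turn about z gives the same grasp; the last joint's range is limited). The gripper opens to 92 mm and grips with 3 to 60 N. Pads are 19 mm wide; open, the fingers measure 130 mm over their backs; the gripper's body (75 mm by 190 mm) begins 47 mm behind the grasp point.
Start: joints at [0.983, 0.342, 1.524, -0, 1.275, -0.146], TCP at [0.224, 0.475, 0.194] pointing down, gripper open.
Joint ranges: [-2.53, 2.53], [-0.77, 2.02], [0.04, 2.7], [-1, 4.14], [0.28, 2.66], [-3.11, 3.11]. Speed limits (rad/s): [2.57, 2.57, 3.14, 3.14, 3.14, 3.14].

INTERFACE

Orientations are given as [roll, pitch, yaw] about the fixed x, y, z axes, in that order (R = Rz(yaw) Ry(pitch) Rx(roll)).
In Python, from cell import telemetry, eyes, job gives the robot as it stands.
- The arm moves only by the tool apply_moves, never from a script. Its arguments are lists of equal length, an entry for each row: "delta_pos": the shift along the world's x, y, z each as a share of 0.4 m, from -1 to 1, a list of three; "dr": the turn, a rotation vector about the world's x, y, z each as a share of 0.5 rad, from -1 to 1, a list of three; "jaw": the opening, from 0 (shut) to 1 (fully open). A call has 1 to 8 rows; each row is the pose to reach, as a shift and turn from the pose commanded when the call began; what a row does not reach only later rows make up. A row lasts 1/12 s, in which the tool goes at most 41.7 mm and 7.16 degrees, less where a joint would pass 70% of its speed; a pose out of reach is approached as far as the arm can. A call with a number of a shift or a turn outside -1 to 1 is refused whole. A call with a gripper value outside its range is refused whole. The fingers move at their own pace and stop on an object; "force" is the grip in N (left out, the last holds). Time passes only in rows, so rows that repeat a pose let the fingers close. It gives the time, the measured TCP pose, the force, the opening and the grip force at its end, in the units of the state.
- telemetry.observe(): the state, without advancing time (a new reading comes with each control period).
- eyes.read_camera(name): name is "scene" or "top" or "wrist"; returns the picture (384x512x3 uint8, red, green, blue); there is no depth.
- eyes.camera_model(name): a dict with "vertical_fov" (degrees; the focal length in pixels is half the picture's height over the tangent of half this angle, whatever the lens; pixels are square), "cx", "cy" (the principal point, pixels), "rvec" (rotation vector, rad) and "tvec" (3), from world to camera coordinates, as OpenCV has them; the wrist camera has in their place "hand_eye" (4x4, takes a point from camera to tool coordinates, whose origin is the TCP and whose axes are the flange's). Camera axes: x right, y down, z forward; pixel columns grow to the right and rows downward; lengths in m; the calibration is good to about 2 mm. A picture is of the moment at which its call begins: read the wrist's pose just before it. camera_model takes no time and is no camera call.
- job.hand_in(): hands the job in; it is judged then, once.
The state is a dict: "time": time; "qpos": joint angles; "qvel": joint speeds; "joint_efforts": joint torques, N m; "tool_pos": TCP position; "tool_rot": TCP orientation; "contact_force": force on the tool from outside, world axes, zero at the start; "torque": the same for the moment, N m; "opening": finger opening in m; "grip_force": force on a finger pad.
Only numpy, scipy, OpenCV 4.12 (cv2) and the standard library are available. Lean on these libraries where they do the work, as an engineer would, in place of code of your own. Each camera call takes 0.05 s, during which the arm holds its last target. There are 200 camera calls.

TASK

Pick exactly three of the red tulip heads and set them, without dropping them, into the plywood tray while it stands on the bench; leave the fourth red one, the bare-wood ones and everything else where they are. Then take the tray by its upright grip tab, lift it straight up, level, about 10 cm clear of the bench, and finish while still holding it there, steady and level, with the tray touching nothing else.

Things in the scene. Friction and masses are not known exactly. Their poses are not given: they have to be found in the camera images.
- red1: Red-painted turned wooden tulip head, standing upright on the dark slab: a round bud 46 mm tall, flat foot 28 mm across, straight-sided band 38 mm across from 16 to 28 mm above the foot, tapering to a 12 mm tip; 30 g. Origin: centre of its foot, z up its axis. One of four red ones, all alike.
- red2: Red-painted turned wooden tulip head, standing upright on the dark slab: a round bud 46 mm tall, flat foot 28 mm across, straight-sided band 38 mm across from 16 to 28 mm above the foot, tapering to a 12 mm tip; 30 g. Origin: centre of its foot, z up its axis. One of four red ones, all alike.
- red3: Red-painted turned wooden tulip head, standing upright on the dark slab: a round bud 46 mm tall, flat foot 28 mm across, straight-sided band 38 mm across from 16 to 28 mm above the foot, tapering to a 12 mm tip; 30 g. Origin: centre of its foot, z up its axis. One of four red ones, all alike.
- red4: Red-painted turned wooden tulip head, standing upright on the dark slab: a round bud 46 mm tall, flat foot 28 mm across, straight-sided band 38 mm across from 16 to 28 mm above the foot, tapering to a 12 mm tip; 30 g. Origin: centre of its foot, z up its axis. One of four red ones, all alike.
- bare1: Unpainted, pale bare-wood turned wooden tulip head, standing upright on the dark slab: a round bud 46 mm tall, flat foot 28 mm across, straight-sided band 38 mm across from 16 to 28 mm above the foot, tapering to a 12 mm tip; 30 g. Origin: centre of its foot, z up its axis. Same shape as the red ones; stays on the slab.
- bare2: Unpainted, pale bare-wood turned wooden tulip head, standing upright on the dark slab: a round bud 46 mm tall, flat foot 28 mm across, straight-sided band 38 mm across from 16 to 28 mm above the foot, tapering to a 12 mm tip; 30 g. Origin: centre of its foot, z up its axis. Same shape as the red ones; stays on the slab.
- tote: Loose open plywood tray, 220 (x) by 200 (y) mm, walls 35 mm high, walls and floor 6 mm thick, 0.3 to 0.55 kg, standing empty on the bench. A 35 mm high, 16 mm thick board along its x splits it into two compartments, each 208 by 86 mm (centres at y = +/-51 mm). A grip tab rises from the board's middle. Origin: centre of its underside, z up.
- tote_grip (a point): Point in the tray's flat upright dark-wood grip tab: 64 mm long (tray x), 16 mm thick (tray y), top 100 mm above the underside. The point is on its centre line, 85 mm above the underside; axes as the tray's. Pinch it from above across the 16 mm. The empty tray balances here.
- slab: Fixed dark wooden board on the bench, 200 (x) by 280 (y) by 18 mm thick, on which the six heads stand in a 2 by 3 pattern about 95 mm apart. Origin: centre of its underside.
- glue: Loose white bottle, 52 mm across, 130 mm tall, standing at the far side of the bench. Origin: centre of its underside.
- chisel: Loose chisel with a wooden handle lying at the far side, 250 mm long, 25 mm across. Origin: under its middle; x along it.
- offcut1: Loose pale wood block 90 by 45 by 30 mm at the far side. Origin: centre of its underside.
- offcut2: Loose pale wood block 70 by 50 by 25 mm at the far side. Origin: centre of its underside.
Things that resemble listed ones, but are neither listed nor needed, are in the scene too. What is shaped like the red3 but green or orange is not meant. What is shaped like the offcut1 but green or turquoise is not meant.

How it is judged:
On the way:
1. exactly three red heads are in the tray while it stands on the bench, the fourth still at its place ((((x of red2 in the frame of tote between -0.105 and 0.105 m and y of red2 in the frame of tote between -0.095 and 0.095 m and z of red2 in the frame of tote between -0.005 and 0.035 m) and (x of red3 in the frame of tote between -0.105 and 0.105 m and y of red3 in the frame of tote between -0.095 and 0.095 m and z of red3 in the frame of tote between -0.005 and 0.035 m) and (x of red4 in the frame of tote between -0.105 and 0.105 m and y of red4 in the frame of tote between -0.095 and 0.095 m and z of red4 in the frame of tote between -0.005 and 0.035 m) and distance of red1 from where it was at the start of the episode below 0.05 m and contact force between tote and red1 below 0.1 N) or ((x of red1 in the frame of tote between -0.105 and 0.105 m and y of red1 in the frame of tote between -0.095 and 0.095 m and z of red1 in the frame of tote between -0.005 and 0.035 m) and (x of red3 in the frame of tote between -0.105 and 0.105 m and y of red3 in the frame of tote between -0.095 and 0.095 m and z of red3 in the frame of tote between -0.005 and 0.035 m) and (x of red4 in the frame of tote between -0.105 and 0.105 m and y of red4 in the frame of tote between -0.095 and 0.095 m and z of red4 in the frame of tote between -0.005 and 0.035 m) and distance of red2 from where it was at the start of the episode below 0.05 m and contact force between tote and red2 below 0.1 N) or ((x of red1 in the frame of tote between -0.105 and 0.105 m and y of red1 in the frame of tote between -0.095 and 0.095 m and z of red1 in the frame of tote between -0.005 and 0.035 m) and (x of red2 in the frame of tote between -0.105 and 0.105 m and y of red2 in the frame of tote between -0.095 and 0.095 m and z of red2 in the frame of tote between -0.005 and 0.035 m) and (x of red4 in the frame of tote between -0.105 and 0.105 m and y of red4 in the frame of tote between -0.095 and 0.095 m and z of red4 in the frame of tote between -0.005 and 0.035 m) and distance of red3 from where it was at the start of the episode below 0.05 m and contact force between tote and red3 below 0.1 N) or ((x of red1 in the frame of tote between -0.105 and 0.105 m and y of red1 in the frame of tote between -0.095 and 0.095 m and z of red1 in the frame of tote between -0.005 and 0.035 m) and (x of red2 in the frame of tote between -0.105 and 0.105 m and y of red2 in the frame of tote between -0.095 and 0.095 m and z of red2 in the frame of tote between -0.005 and 0.035 m) and (x of red3 in the frame of tote between -0.105 and 0.105 m and y of red3 in the frame of tote between -0.095 and 0.095 m and z of red3 in the frame of tote between -0.005 and 0.035 m) and distance of red4 from where it was at the start of the episode below 0.05 m and contact force between tote and red4 below 0.1 N)) and height (world z) of tote below 0.01 m and angle between tote's own z axis and vertical below 0.05 rad), for 0.2 s.
At the end, for the whole second after the job is handed in: Exactly three red heads are in the tray, the fourth within 5 cm of its start; the tray is 6 to 18 cm above the bench, over its open middle (x < 0.75, |y| < 0.42 m), tilted under 0.12 rad, slower than 3 cm/s and 0.15 rad/s, held by the fingers (over 3 N), touching nothing else ((((x of red2 in the frame of tote between -0.105 and 0.105 m and y of red2 in the frame of tote between -0.095 and 0.095 m and z of red2 in the frame of tote between -0.005 and 0.035 m) and (x of red3 in the frame of tote between -0.105 and 0.105 m and y of red3 in the frame of tote between -0.095 and 0.095 m and z of red3 in the frame of tote between -0.005 and 0.035 m) and (x of red4 in the frame of tote between -0.105 and 0.105 m and y of red4 in the frame of tote between -0.095 and 0.095 m and z of red4 in the frame of tote between -0.005 and 0.035 m) and distance of red1 from where it was at the start of the episode below 0.05 m and contact force between tote and red1 below 0.1 N) or ((x of red1 in the frame of tote between -0.105 and 0.105 m and y of red1 in the frame of tote between -0.095 and 0.095 m and z of red1 in the frame of tote between -0.005 and 0.035 m) and (x of red3 in the frame of tote between -0.105 and 0.105 m and y of red3 in the frame of tote between -0.095 and 0.095 m and z of red3 in the frame of tote between -0.005 and 0.035 m) and (x of red4 in the frame of tote between -0.105 and 0.105 m and y of red4 in the frame of tote between -0.095 and 0.095 m and z of red4 in the frame of tote between -0.005 and 0.035 m) and distance of red2 from where it was at the start of the episode below 0.05 m and contact force between tote and red2 below 0.1 N) or ((x of red1 in the frame of tote between -0.105 and 0.105 m and y of red1 in the frame of tote between -0.095 and 0.095 m and z of red1 in the frame of tote between -0.005 and 0.035 m) and (x of red2 in the frame of tote between -0.105 and 0.105 m and y of red2 in the frame of tote between -0.095 and 0.095 m and z of red2 in the frame of tote between -0.005 and 0.035 m) and (x of red4 in the frame of tote between -0.105 and 0.105 m and y of red4 in the frame of tote between -0.095 and 0.095 m and z of red4 in the frame of tote between -0.005 and 0.035 m) and distance of red3 from where it was at the start of the episode below 0.05 m and contact force between tote and red3 below 0.1 N) or ((x of red1 in the frame of tote between -0.105 and 0.105 m and y of red1 in the frame of tote between -0.095 and 0.095 m and z of red1 in the frame of tote between -0.005 and 0.035 m) and (x of red2 in the frame of tote between -0.105 and 0.105 m and y of red2 in the frame of tote between -0.095 and 0.095 m and z of red2 in the frame of tote between -0.005 and 0.035 m) and (x of red3 in the frame of tote between -0.105 and 0.105 m and y of red3 in the frame of tote between -0.095 and 0.095 m and z of red3 in the frame of tote between -0.005 and 0.035 m) and distance of red4 from where it was at the start of the episode below 0.05 m and contact force between tote and red4 below 0.1 N)) and height (world z) of tote between 0.06 and 0.18 m and angle between tote's own z axis and vertical below 0.12 rad and world x of tote below 0.75 m and world y of tote between -0.42 and 0.42 m and linear speed of tote below 0.03 m/s and angular speed of tote below 0.15 rad/s and contact force between tote and the fingers above 3 N and contact force between tote and slab below 0.1 N and contact force between tote and bare1 below 0.1 N and contact force between tote and bare2 below 0.1 N and contact force between tote and glue below 0.1 N and contact force between tote and chisel below 0.1 N and contact force between tote and offcut1 below 0.1 N and contact force between tote and offcut2 below 0.1 N); the arm keeps its last pose, push and grip.
It fails at once if a bare-wood head is moved by more than 3 cm (distance of any of bare1, bare2 from where it was at the start of the episode above 0.03 m).
It fails at once if the glue bottle, the chisel or an offcut is moved by more than 3 cm (distance of any of glue, chisel, offcut1, offcut2 from where it was at the start of the episode above 0.03 m).
It fails at once if a red head is dropped into the tray (falling freely at over 0.7 m/s) ((horizontal distance between red1 and tote below 0.14 m and linear speed of red1 above 0.7 m/s and contact force between red1 and the fingers below 0.01 N and z of red1 in the frame of tote above 0.012 m) or (horizontal distance between red2 and tote below 0.14 m and linear speed of red2 above 0.7 m/s and contact force between red2 and the fingers below 0.01 N and z of red2 in the frame of tote above 0.012 m) or (horizontal distance between red3 and tote below 0.14 m and linear speed of red3 above 0.7 m/s and contact force between red3 and the fingers below 0.01 N and z of red3 in the frame of tote above 0.012 m) or (horizontal distance between red4 and tote below 0.14 m and linear speed of red4 above 0.7 m/s and contact force between red4 and the fingers below 0.01 N and z of red4 in the frame of tote above 0.012 m)).
It fails at once if the tray is tipped by more than 20 degrees (angle between tote's own z axis and vertical above 0.35 rad).
It also fails if it takes over 72 s, if anything falls off the work surface, if the arm or the gripper's body presses on something with over 40 N, if the wrist force passes 120 N, or if a joint passes its speed limit or range.

## Working session

There is one attempt and no reset: what is moved stays moved. The work goes in short steps, Python scripts to look and compute and a tool call to move; the robot and the scene stay as the last step left them, time stands still between calls to the robot, and variables do not carry over. Pictures are saved under pics/ and viewed, at most 10 in all, crops included, and the job is handed in when it is done.

Besides the shell and the picture viewer there is one more tool, called after ">>>" as name(argument=value, ...), one argument or row to a line, values as JSON. apply_moves: Moves the arm, as the interface text tells. Its arguments: {"type":"object","properties":{"delta_pos":{"type":"array"},"dr":{"type":"array"},"jaw":{"type":"array"},"force":{"type":"number"}},"required":["delta_pos","dr","jaw"]}

```bash
mkdir -p pics; cat > h.py <<'E'
import cv2,numpy as np
from cell import telemetry,eyes,job
def K(m): 
    f=192/np.tan(np.radians(m["vertical_fov"])/2); return np.array([[f,0,m["cx"]],[0,f,m["cy"]],[0,0,1]])
def ray(m,px):
    R=cv2.Rodrigues(np.array(m["rvec"],float))[0];t=np.array(m["tvec"],float).ravel()
    return -R.T@t, R.T@np.linalg.inv(K(m))@np.array([px[0],px[1],1.])
def onz(m,px,z):
    o,d=ray(m,px); return o+d*(z-o[2])/d[2]
def proj(m,p): return cv2.projectPoints(np.array(p,float).reshape(-1,3),np.array(m["rvec"],float),np.array(m["tvec"],float),K(m),None)[0].reshape(-1,2)
def save(n,im): cv2.imwrite("pics/"+n,cv2.cvtColor(im,cv2.COLOR_RGB2BGR))
E
python3 - <<'E'
from h import *
for n in("scene","top"):
    im=eyes.read_camera(n);save(n+"0.png",im);m=eyes.camera_model(n);print(n,m)
    hsv=cv2.cvtColor(im,cv2.COLOR_RGB2HSV)
    mk=(((hsv[...,0]<6)|(hsv[...,0]>172))&(hsv[...,1]>140)&(hsv[...,2]>60)).astype(np.uint8)
    _,_,s,c=cv2.connectedComponentsWithStats(mk)
    for a,b in zip(s[1:],c[1:]):
        if a[4]>40: print(a,b.round(1),onz(m,b,.04).round(3))
print(telemetry.observe())
E
```

```text
scene {'vertical_fov': 53.635669449949496, 'cx': 258.5175234902885, 'cy': 194.22807340517295, 'rvec': array([ 2.11144631,  0.87456242, -0.44703629]), 'tvec': array([-0.32736465, -0.22933367,  1.34993493])}
[471 130  17  40 185] [479.1 145.4] [0.845 0.568 0.04 ]
[449 148  18  43 230] [457.7 165.8] [0.845 0.417 0.04 ]
[424 171  18  45 289] [432.8 190.2] [0.847 0.264 0.04 ]
[ 39 180  42  31 314] [ 59.3 195.4] [ 0.159 -0.433  0.04 ]
[238 207  16  20 235] [245.4 216.8] [ 0.573 -0.147  0.04 ]
[147 221  17  19 247] [155.2 230.1] [ 0.455 -0.326  0.04 ]
[208 223  17  21 257] [215.8 233. ] [ 0.565 -0.233  0.04 ]
[170 241  18  22 294] [179.  251.4] [ 0.551 -0.326  0.04 ]
[   5  260   48   47 1085] [ 29.3 282.7] [ 0.403 -0.593  0.04 ]
[  0 342  24  31 543] [  9.4 355.6] [ 0.542 -0.674  0.04 ]
top {'vertical_fov': 57.2253372462444, 'cx': 259.50996923035893, 'cy': 187.17761986811067, 'rvec': array([ 2.11582335, -2.1555689 ,  0.21920975]), 'tvec': array([-0.0969106 ,  0.59149901,  0.84123523])}
[182  31  15  32 262] [189.4  46.1] [0.995 0.079 0.04 ]
[ 79  32  27  32 317] [91.8 47.2] [0.994 0.348 0.
[... 477 characters left out ...]
ime': 0.1, 'qpos': array([ 9.82998822e-01,  3.42669983e-01,  1.52491113e+00,  3.73737405e-05,
        1.27541435e+00, -1.46031537e-01]), 'qvel': array([-1.86677522e-03, -1.52498264e-03, -2.86071303e-03, -3.47547252e-04,
        2.00131716e-03,  6.31376619e-05]), 'joint_efforts': array([ 9.01067688e-04, -4.32002771e+01, -2.44698143e+01,  7.18910736e-02,
        5.25475480e-02, -2.54363391e-05]), 'tool_pos': array([0.22421217, 0.47426483, 0.19340932]), 'tool_rot': array([-3.14020998e+00, -2.39486256e-04,  2.69981562e+00]), 'contact_force': array([-0.01592634,  0.45927279,  0.26852013]), 'torque': array([ 0.01547357,  0.00437201, -0.01738654]), 'grip_force': 0.0, 'opening': 0.09152915329507127}
```

View pics/top0.png

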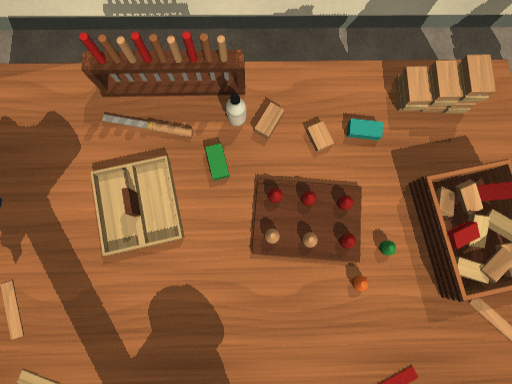

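View pics/scene0.png

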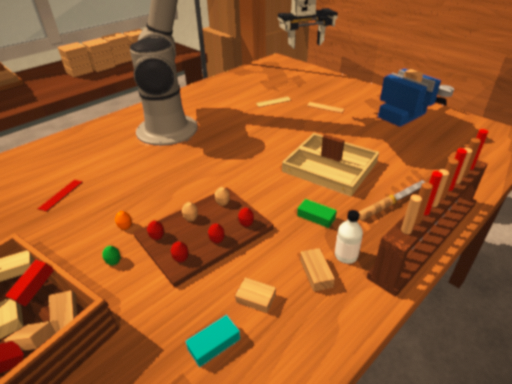

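Top view: red heads are at (275,195), (309,198), (345,202) and (348,241). Bare heads are at (272,237) and (310,240). Lookalikes are green (388,248), orange (361,284), red peg handles at (92,47), (140,47) and (189,46), and red scraps at (465,235), (495,191) and (402,377). The tray is at (137,206) with its tab at (131,202). I'll take the far-row reds and leave (348,241).

```bash
python3 - <<'E'
from h import *
ms={n:eyes.camera_model(n) for n in("scene","top")}
im={n:eyes.read_camera(n) for n in ms}
def tri(a,b):
    A=[];B=[]
    for n,p in(("scene",a),("top",b)):
        o,d=ray(ms[n],p);d=d/np.linalg.norm(d);P=np.eye(3)-np.outer(d,d);A.append(P);B.append(P@o)
    return np.linalg.lstsq(np.vstack(A),np.hstack(B),rcond=None)[0]
for n,a,b in(("A",(245.4,216.8),(275.1,195.1)),("B",(215.8,233),(308.7,197.9)),("C",(179,251.4),(345.3,202.3)),("D",(155.2,230.1),(347.8,240.7))): print(n,tri(a,b).round(4))
t=im["top"];hsv=cv2.cvtColor(t,cv2.COLOR_RGB2HSV)
mk=((hsv[...,0]>12)&(hsv[...,1]<150)&(hsv[...,2]>90)).astype(np.uint8)*255
roi=np.zeros_like(mk);roi[145:265,85:192]=mk[145:265,85:192]
roi=cv2.morphologyEx(roi,cv2.MORPH_OPEN,np.ones((3,3)))
cs=cv2.findContours(roi,cv2.RETR_EXTERNAL,cv2.CHAIN_APPROX_NONE)[0];c=max(cs,key=cv2.contourArea)
# rim at z=.035: points onto plane then min rect
P=np.array([onz(ms["top"],p[0],.035)[:2] for p in c],np.float32)
print("rim",cv2.minAreaRect(P*1000))
for n,(x0,y0,x1,y1) in(("top",(118,180,145,222)),("scene",(315,132,350,165))):
    h=cv2.cvtColor(im[n],cv2.COLOR_RGB2HSV)[...,2]; k=np.zeros(h.shape,np.uint8);k[y0:y1,x0:x1]=(h[y0:y1,x0:x1]<95)*255
    q=max(cv2.findContours(k,cv2.RETR_EXTERNAL,cv2.CHAIN_APPROX_NONE)[0],key=cv2.contourArea);print(n,cv2.boundingRect(q),cv2.contourArea(q))
    if n=="top": print(cv2.minAreaRect(np.array([onz(ms[n],p[0],.1)[:2]*1000 for p in q],np.float32)))
a=cv2.resize(t[140:270,80:200],None,fx=3,fy=3,interpolation=2);b=cv2.resize(t[165:275,245:400],None,fx=3,fy=3,interpolation=2)
H=max(a.shape[0],b.shape[0]);pad=lambda i:cv2.copyMakeBorder(i,0,H-i.shape[0],0,0,0)
ou=np.hstack([pad(a),pad(b)]);ou=cv2.resize(ou,None,fx=.96,fy=.96);save("crop1.png",ou);print(ou.shape)
E
```

```text
A [ 0.5718 -0.1472  0.0393]
B [ 0.5632 -0.2335  0.0393]
C [ 0.55   -0.3276  0.0398]
D [ 0.4521 -0.3274  0.0386]
rim ((555.0467529296875, 208.56549072265625), (226.00758361816406, 206.999267578125), 11.790201187133789)
top (127, 187, 14, 29) 211.5
((553.1129150390625, 193.04783630371094), (68.13343048095703, 30.623849868774414), 0.5355550050735474)
scene (322, 138, 22, 23) 317.0
(374, 792, 3)
```

View pics/crop1.png

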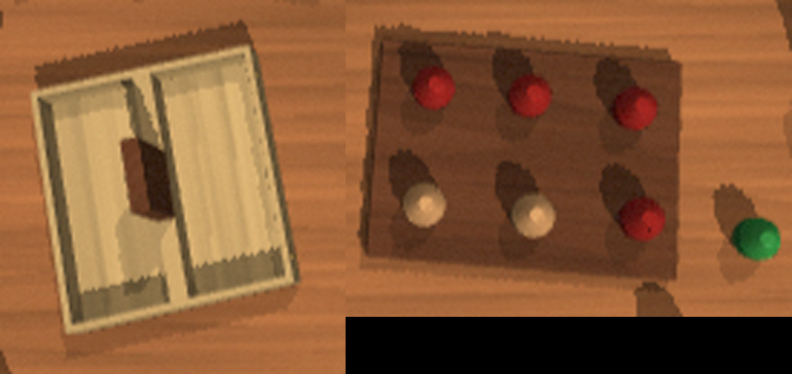

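The tray measures 226×207 mm at a rim height of 35 mm, against 220×200 given, with its x axis at 11.8° and its centre at about (0.555, 0.209). The crop confirms three reds in the far row and one beside the bare pair. The head centres triangulate to z≈39 mm, against about 40 mm expected. Moving now.

>>> apply_moves(
  delta_pos=[
    [0.1,-0.175,0],
    [0.2,-0.35,0],
    [0.3,-0.5,0],
    [0.4,-0.6,0],
    [0.425,-0.7,0],
    [0.425,-0.7,0],
    [0.425,-0.7,0],
    [0.425,-0.7,0],
  ],
  dr=[
    [0,0,-0.2],
    [0,0,-0.4],
    [0,0,-0.6],
    [0,0,-0.8],
    [0,0,-0.92],
    [0,0,-0.92],
    [0,0,-0.92],
    [0,0,-0.92],
  ],
  jaw=[0.68,0.68,0.68,0.68,0.68,0.68,0.68,0.68],
  force=15,
)

```text
time: 0.87
tool_pos: [0.3953, 0.1923, 0.1941]
tool_rot: [3.141, 0.0, 2.239]
contact_force: [0.6, 0.6, -0.4]
opening: 0.0626
grip_force: 0.0
```

>>> apply_moves(
  delta_pos=[
    [0.04,-0.08,0],
    [0.08,-0.17,0],
    [0.13,-0.26,0],
    [0.18,-0.35,0],
    [0.22,-0.44,0],
    [0.27,-0.53,0],
    [0.32,-0.62,0],
    [0.36,-0.7,0],
  ],
  dr=[
    [0,0,-0.2],
    [0,0,-0.4],
    [0,0,-0.6],
    [0,0,-0.8],
    [0,0,-0.92],
    [0,0,-0.92],
    [0,0,-0.92],
    [0,0,-0.92],
  ],
  jaw=[0.68,0.68,0.68,0.68,0.68,0.68,0.68,0.68],
)

```text
time: 1.53
tool_pos: [0.5393, -0.0879, 0.1938]
tool_rot: [3.141, 0.0, 1.779]
contact_force: [0.7, 0.5, 0.2]
opening: 0.0623
grip_force: 0.0
```

>>> apply_moves(
  delta_pos=[
    [0.04,-0.08,0],
    [0.08,-0.147,0],
    [0.08,-0.147,0],
    [0.08,-0.147,0],
  ],
  dr=[
    [0,0,0],
    [0,0,0],
    [0,0,0],
    [0,0,0],
  ],
  jaw=[0.68,0.68,0.68,0.68],
)

```text
time: 1.87
tool_pos: [0.5704, -0.1454, 0.193]
tool_rot: [-3.14, -0.001, 1.777]
contact_force: [0.2, 0.2, -0.5]
opening: 0.0619
grip_force: 0.0
```

```bash
cat >> h.py <<'E'
from scipy.spatial.transform import Rotation as Ro
def wristray(px,s):
    m=eyes.camera_model("wrist");T=np.eye(4);T[:3,:3]=Ro.from_euler("xyz",s["tool_rot"]).as_matrix();T[:3,3]=s["tool_pos"]
    T=T@np.array(m["hand_eye"]);return T[:3,3],T[:3,:3]@np.linalg.inv(K(m))@np.array([px[0],px[1],1.])
def wz(px,s,z):
    o,d=wristray(px,s);return o+d*(z-o[2])/d[2]
def wreds(name,z=.04):
    s=telemetry.observe();im=eyes.read_camera("wrist");save(name,im)
    h=cv2.cvtColor(im,cv2.COLOR_RGB2HSV);mk=(((h[...,0]<6)|(h[...,0]>172))&(h[...,1]>140)&(h[...,2]>60)).astype(np.uint8)
    _,_,st,c=cv2.connectedComponentsWithStats(mk)
    for a,b in zip(st[1:],c[1:]):
        if a[4]>150: print(a,b.round(1),wz(b,s,z).round(4))
    print(s["tool_pos"].round(4),s["tool_rot"].round(4),"opening",s["opening"],s["time"])
E
python3 -c "
from h import *
wreds('w1.png')"
```

```text
[240 156  32  33 781] [255.7 172.7] [ 0.5724 -0.1465  0.04  ]
[221 219  30  33 737] [235.2 235.3] [ 0.5635 -0.232   0.04  ]
[199 290  29  22 521] [212.9 299.2] [ 0.5514 -0.3322  0.04  ]
[ 0.5704 -0.1454  0.193 ] [-3.1405e+00 -1.0000e-03  1.7774e+00] opening 0.06189624692486981 1.8667
```

View pics/w1.png

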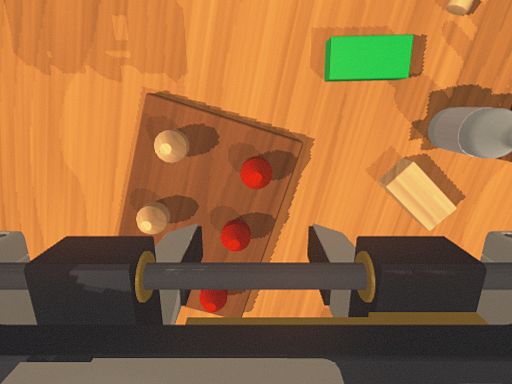

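The wrist view agrees: red A is at (256,173), which maps to (0.572, -0.1465), within 1.5 mm of the triangulation. Descending.

>>> apply_moves(
  delta_pos=[
    [0.004,-0.003,-0.09],
    [0.004,-0.003,-0.18],
    [0.004,-0.003,-0.27],
    [0.004,-0.003,-0.35],
    [0.004,-0.003,-0.4],
    [0.004,-0.003,-0.426],
    [0.004,-0.003,-0.426],
    [0.004,-0.003,-0.426],
  ],
  dr=[
    [0,0,0],
    [0,0,0],
    [0,0,0],
    [0,0,0],
    [0,0,0],
    [0,0,0],
    [0,0,0],
    [0,0,0],
  ],
  jaw=[0.68,0.68,0.68,0.68,0.68,0.68,0.68,0.68],
)

```text
time: 2.58
tool_pos: [0.5724, -0.1447, 0.0245]
tool_rot: [3.141, 0.0, 1.781]
contact_force: [-0.1, -0.6, -1.0]
opening: 0.063
grip_force: 0.0
```

>>> apply_moves(
  delta_pos=[
    [0,0,0],
    [0,0,0],
    [0,0,0],
    [0,0,0],
    [0,0,0],
  ],
  dr=[
    [0,0,0],
    [0,0,0],
    [0,0,0],
    [0,0,0],
    [0,0,0],
  ],
  jaw=[0.2,0.2,0.2,0.2,0.2],
  force=15,
)

```text
time: 3.0
tool_pos: [0.5723, -0.1455, 0.0243]
tool_rot: [3.141, 0.001, 1.78]
contact_force: [-0.4, -0.5, -0.3]
opening: 0.0336
grip_force: 0.0
```

Opening is 34 mm with no grip force, so the head may not be between the pads. I'll check before going on.

```bash
python3 -c "
from h import *
wreds('w2.png');s=telemetry.observe();print(s['opening'],s['grip_force'],s['contact_force'])
a=eyes.read_camera('scene')[180:280,120:300];a=cv2.resize(a,None,fx=3,fy=3,interpolation=2)
w=cv2.cvtColor(cv2.imread('pics/w2.png'),4)[100:384,100:400]
save('c2.png',cv2.copyMakeBorder(a,0,0,0,0,0))
w=cv2.resize(w,(317,300));save('c2.png',cv2.resize(np.hstack([a,w]),(800,280)))"
```

```text
[ 225  198   59   64 2942] [253.8 229.6] [ 0.5724 -0.1462  0.04  ]
[211 299  32  18 394] [225.1 309.4] [ 0.5651 -0.2101  0.04  ]
[ 0.5723 -0.1455  0.0243] [3.1406e+00 6.0000e-04 1.7797e+00] opening 0.033640460585638 3.0
0.02979097405589708 0.0 [ 0.4988704 -0.5465221  0.1095368]
```

View pics/c2.png

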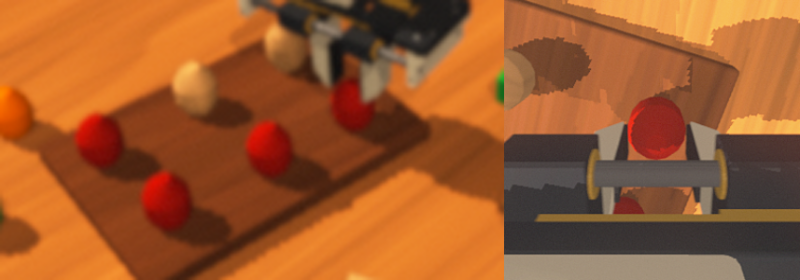

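```bash
python3 -c "
from h import *
wreds('w3.png');s=telemetry.observe();print(s['opening'],s['grip_force'],s['contact_force'])
ms=eyes.camera_model('scene')
p=s['tool_pos'];R=Ro.from_euler('xyz',s['tool_rot']).as_matrix()
print('tips scene',proj(ms,[p,p+R[:,1]*.016,p-R[:,1]*.016]))
m=eyes.camera_model('wrist');print(m);T=np.linalg.inv(np.array(m['hand_eye']))
for q in([0,.016,0],[0,-.016,0],[0,.016,-.02],[0,-.016,-.02]):
  c=T[:3,:3]@q+T[:3,3];print(q,(K(m)@c/c[2])[:2])
a=eyes.read_camera('scene')[180:280,120:300];a=cv2.resize(a,None,fx=3,fy=3,interpolation=2)
w=cv2.cvtColor(cv2.imread('pics/w3.png'),4)[100:384,100:400]
w=cv2.resize(w,(317,300));save('c3.png',cv2.resize(np.hstack([a[:,100:],w]),(800,340)))"
```

```text
[ 227  198   56   65 2693] [254.4 229.5] [ 0.5725 -0.1459  0.04  ]
[220 301  23  16 238] [229.7 310.3] [ 0.5682 -0.2099  0.04  ]
[ 0.5721 -0.1455  0.0239] [3.1412e+00 2.0000e-04 1.7797e+00] opening 0.025606007826132517 3.1
0.02394491178008273 11.99045932298759 [-1.81673682  0.18828714  3.17736181]
tips scene [[245.72352959 221.23895219]
 [251.09188213 223.62727074]
 [240.43612452 218.88664625]]
{'vertical_fov': 66.47817598144334, 'cx': 254.734106188616, 'cy': 191.7865682470631, 'hand_eye': array([[-5.81964220e-04, -9.58438792e-01, -2.85297641e-01,
         7.66139985e-02],
       [ 9.99999256e-01, -8.63551035e-04,  8.61195425e-04,
         3.45202990e-04],
       [-1.07177218e-03, -2.85296928e-01,  9.58438581e-01,
        -1.89977468e-01],
       [ 0.00000000e+00,  0.00000000e+00,  0.00000000e+00,
         1.00000000e+00]])}
[0, 0.016, 0] [276.99314452 219.39004491]
[0, -0.016, 0] [231.02325535 219.43347518]
[0, 0.016, -0.02] [279.33619269 231.3001272 ]
[0, -0.016, -0.02] [228.59721081 231.34983994]
```

View pics/c3.png

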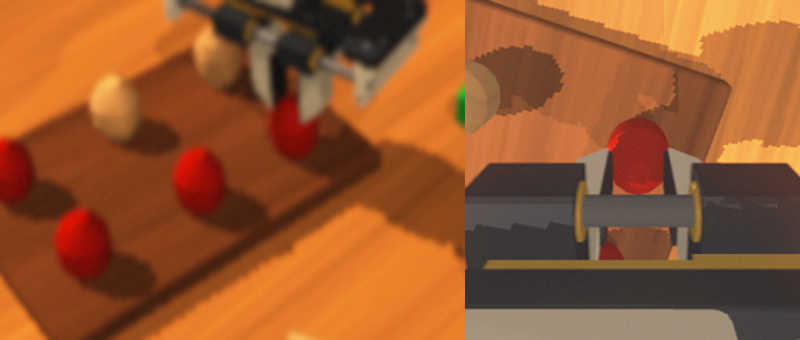

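The fingers have closed on the narrow upper part of the bud: 24 mm opening, with an upward 3 N push. In both views the tips also sit about 20 mm higher than the TCP reading implies. I'll open, then probe downward in small steps watching the force.

>>> apply_moves(
  delta_pos=[
    [0,0,0],
    [0,0,0],
    [0,0,0],
    [0,0,0],
    [0,0,0],
    [0,0,0],
    [0,0,0],
  ],
  dr=[
    [0,0,0],
    [0,0,0],
    [0,0,0],
    [0,0,0],
    [0,0,0],
    [0,0,0],
    [0,0,0],
  ],
  jaw=[0.68,0.68,0.68,0.68,0.68,0.68,0.68],
)

```text
time: 3.78
tool_pos: [0.5721, -0.1454, 0.0235]
tool_rot: [-3.142, -0.0, 1.78]
contact_force: [0.6, -0.6, 0.1]
opening: 0.0617
grip_force: 0.0
```

>>> apply_moves(
  delta_pos=[
    [0,0,-0.005],
    [0,0,-0.01],
    [0,0,-0.01],
    [0,0,-0.01],
  ],
  dr=[
    [0,0,0],
    [0,0,0],
    [0,0,0],
    [0,0,0],
  ],
  jaw=[0.68,0.68,0.68,0.68],
)

```text
time: 4.12
tool_pos: [0.5719, -0.1453, 0.0194]
tool_rot: [-3.141, -0.0, 1.78]
contact_force: [0.1, -0.8, -0.1]
opening: 0.0623
grip_force: 0.0
```

```bash
python3 -c "
from h import *
wreds('w4.png')
a=eyes.read_camera('scene')[190:250,200:290];a=cv2.resize(a,None,fx=4.4,fy=4.4,interpolation=2)
w=cv2.cvtColor(cv2.imread('pics/w4.png'),4)[180:320,160:350];w=cv2.resize(w,None,fx=2.1,fy=2.1)
H=max(a.shape[0],w.shape[0]);o=np.hstack([cv2.copyMakeBorder(i,0,H-i.shape[0],0,0,0) for i in(a,w)]);save('c4.png',o);print(o.shape)"
```

```text
[ 225  201   61   62 3018] [254.7 232.7] [ 0.5725 -0.1459  0.04  ]
[199 304  42  13 368] [219.8 311.3] [ 0.5612 -0.2082  0.04  ]
[ 0.5719 -0.1453  0.0194] [-3.1412e+00 -3.0000e-04  1.7798e+00] opening 0.062308049549334374 4.1167
(294, 795, 3)
```

View pics/c4.png

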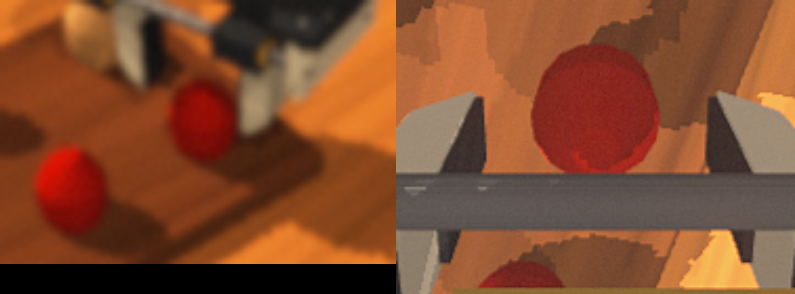

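Three cues agree that the real fingertips end about 32 mm short of the reported TCP: the wrist view (62 mm gap spans 107 px), the scene view, and the 24 mm opening on the taper. I'll lower further in steps, watching the force.

>>> apply_moves(
  delta_pos=[
    [0,0,-0.01],
    [0,0,-0.02],
    [0,0,-0.03],
    [0,0,-0.04],
    [0,0,-0.04],
  ],
  dr=[
    [0,0,0],
    [0,0,0],
    [0,0,0],
    [0,0,0],
    [0,0,0],
  ],
  jaw=[0.68,0.68,0.68,0.68,0.68],
)

```text
time: 4.63
tool_pos: [0.5713, -0.1451, 0.0024]
tool_rot: [-3.14, -0.001, 1.78]
contact_force: [0.6, -0.1, 0.9]
opening: 0.0625
grip_force: 0.0
```

```bash
python3 -c "
from h import *
wreds('w5.png');s=telemetry.observe();p=s['tool_pos'];R=Ro.from_euler('xyz',s['tool_rot']).as_matrix();ms=eyes.camera_model('scene');print(s['contact_force'])
im=cv2.imread('pics/w5.png',0)
print(im[212:250:2,262-64:262-30:3])
"
```

```text
[ 222  210   68   53 2878] [255.3 238.8] [ 0.5715 -0.1417  0.04  ]
[ 0.5713 -0.1451  0.0024] [-3.1401e+00 -1.1000e-03  1.7797e+00] opening 0.0625227918439741 4.6333
[ 0.22496385 -0.11061422  0.84308892]
[[138 123 122 124 119 121 115 111 113 115  77  74]
 [139 121 123 126 120 120 118 112 115 120  71  74]
 [134 122 126 122 120 113 115 113 116 113 115  75]
 [142 134 127 123 121 113 114 112 110 115 101  76]
 [140 140 127 120 115 115 114 112 115 117  76  73]
 [139 137 127 123 115 113 115 111 112 118 111  66]
 [138 141 132 121 116 115 111 114 119 113 111  57]
 [ 78  99 140 138 115 111 115 113 114 114  72  64]
 [ 47  86 139 135 111 113 116 113 117 117  60  63]
 [ 53  62 139 135 130 111 111 116 119 119  59  68]
 [ 57  64 137 134 129 125 111 117 115 113  59  63]
 [ 51  51 138 128 126 128 113 115 116  92  63  66]
 [ 48  42 138 128 124 127 122 129 116  69  64  67]
 [ 53  41 135 124 123 129 128 130 119  63  71  70]
 [ 52  45 128 127 126 126 131 131 131  65  68  63]
 [ 48  48 129 127 127 126 128 129 137  66  65  67]
 [ 49  43 126 127 130 131 131 131 104  67  65  68]
 [ 52  45 130 126 129 129 130 131  85  66  67  67]
 [ 55  48 128 131 126 131 131 130  75  64  69  63]]
```

TCP reads 2 mm, which is below the slab top, and there is no contact, so the shorter fingers are confirmed. Lowering 10 mm more and closing.

>>> apply_moves(
  delta_pos=[
    [0.002,-0.002,-0.01],
    [0.002,-0.002,-0.02],
    [0.002,-0.002,-0.025],
    [0.002,-0.002,-0.025],
  ],
  dr=[
    [0,0,0],
    [0,0,0],
    [0,0,0],
    [0,0,0],
  ],
  jaw=[0.68,0.68,0.68,0.68],
)

```text
time: 5.02
tool_pos: [0.5724, -0.146, -0.0071]
tool_rot: [-3.141, -0.001, 1.78]
contact_force: [-0.2, 0.5, -0.1]
opening: 0.0623
grip_force: 0.0
```

>>> apply_moves(
  delta_pos=[
    [0,0,0],
    [0,0,0],
    [0,0,0],
    [0,0,0],
    [0,0,0],
    [0,0,0],
  ],
  dr=[
    [0,0,0],
    [0,0,0],
    [0,0,0],
    [0,0,0],
    [0,0,0],
    [0,0,0],
  ],
  jaw=[0.3,0.3,0.3,0.3,0.3,0.3],
  force=15,
)

```text
time: 5.52
tool_pos: [0.573, -0.1462, -0.0062]
tool_rot: [3.141, 0.0, 1.78]
contact_force: [-0.5, 0.8, 0.1]
opening: 0.0368
grip_force: 15.0
```

>>> apply_moves(
  delta_pos=[
    [0,0,0.03],
    [0,0,0.08],
    [0,0,0.14],
    [0,0,0.2],
    [0,0,0.25],
    [0,0,0.28],
    [0,0,0.28],
    [0,0,0.28],
  ],
  dr=[
    [0,0,0],
    [0,0,0],
    [0,0,0],
    [0,0,0],
    [0,0,0],
    [0,0,0],
    [0,0,0],
    [0,0,0],
  ],
  jaw=[0.3,0.3,0.3,0.3,0.3,0.3,0.3,0.3],
)

```text
time: 6.18
tool_pos: [0.5731, -0.1463, 0.1066]
tool_rot: [3.14, 0.001, 1.78]
contact_force: [-0.9, 0.7, -0.7]
opening: 0.0366
grip_force: 15.0
```

>>> apply_moves(
  delta_pos=[
    [0,0.05,0],
    [0,0.13,0],
    [0,0.21,0],
    [0,0.29,0],
    [0,0.37,0],
    [0,0.45,0],
    [0,0.5,0],
    [0,0.53,0],
  ],
  dr=[
    [0,0,0],
    [0,0,0],
    [0,0,0],
    [0,0,0],
    [0,0,0],
    [0,0,0],
    [0,0,0],
    [0,0,0],
  ],
  jaw=[0.3,0.3,0.3,0.3,0.3,0.3,0.3,0.3],
)

```text
time: 6.85
tool_pos: [0.5717, 0.0684, 0.1043]
tool_rot: [-3.139, -0.001, 1.782]
contact_force: [-0.0, 0.5, -0.5]
opening: 0.0371
grip_force: 15.0
```

```bash
python3 -c "
from h import *
wreds('w6.png',.12);s=telemetry.observe();print(s['grip_force'])
# tray pale mask in wrist
im=eyes.read_camera('wrist')
"
```

```text
[ 220  217   70   46 2082] [255.5 244.8] [0.5751 0.0573 0.12  ]
[0.5717 0.0684 0.1043] [-3.1392e+00 -1.0000e-03  1.7821e+00] opening 0.03710015080954834 6.85
15.00033731746953
```

View pics/w6.png

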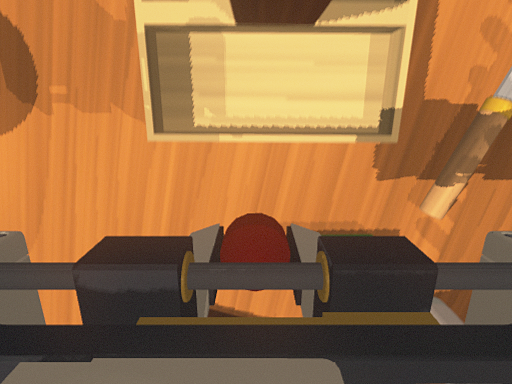

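Red A is held at (255,250). The tray's near wall is level in the image (about (150,141) to (398,141)), so the yaw matches. Checking those corners against the tray pose.

```bash
python3 -c "
from h import *
s=telemetry.observe()
a=np.radians(11.8);R=np.array([[np.cos(a),-np.sin(a)],[np.sin(a),np.cos(a)]])
def tf(p):return R.T@(p[:2]-[.555,.209])
for px,z in(((150,141),.035),((398,141),.035),((134,0),.035),((417,0),.035),((154,132),.035),((392,131),.035)):
  p=wz(px,s,z);print(px,p.round(4),tf(p).round(4))
# row of wood/pale transition near wall
im=cv2.imread('pics/w6.png');g=cv2.cvtColor(im,cv2.COLOR_BGR2HSV)[...,1]
for c in(180,230,280,330,370):print(c,g[120:150,c])
"
```

```text
(150, 141) [0.4729 0.0931 0.035 ] [-0.1041 -0.0967]
(398, 141) [0.686  0.1388 0.035 ] [ 0.1139 -0.0956]
(134, 0) [0.4488 0.1987 0.035 ] [-0.106   0.0116]
(417, 0) [0.663  0.2445 0.035 ] [0.113  0.0127]
(154, 132) [0.4754 0.1016 0.035 ] [-0.0999 -0.0889]
(392, 131) [0.678  0.1458 0.035 ] [ 0.1074 -0.087 ]
180 [128 127 131 129 125 127 130 130 131 130 132 125 128 131 132 129 130 130
 126 129 138 156 170 177 189 180 185 186 182 182]
230 [127 126 126 126 131 135 128 131 135 134 133 136 131 133 137 132 119 119
 118 119 127 141 158 182 183 174 182 182 177 186]
280 [126 122 125 125 121 123 130 131 131 127 127 129 134 132 139 133 123 116
 114 117 123 139 148 176 184 182 181 186 183 177]
330 [130 126 123 119 124 126 131 129 132 132 129 128 130 128 131 133 131 121
 121 115 121 133 149 168 185 183 180 183 182 177]
370 [125 125 126 126 127 131 133 132 127 128 127 131 127 121 126 122 129 125
 128 126 126 145 155 174 184 185 177 184 179 180]
```

>>> apply_moves(
  delta_pos=[
    [0.01,0.05,0],
    [0.02,0.13,0],
    [0.03,0.21,0],
    [0.04,0.29,0],
    [0.043,0.37,0],
    [0.043,0.45,0],
    [0.043,0.5,0],
    [0.043,0.525,0],
  ],
  dr=[
    [0,0,0],
    [0,0,0],
    [0,0,0],
    [0,0,0],
    [0,0,0],
    [0,0,0],
    [0,0,0],
    [0,0,0],
  ],
  jaw=[0.3,0.3,0.3,0.3,0.3,0.3,0.3,0.3],
)

```text
time: 7.62
tool_pos: [0.5901, 0.2768, 0.1048]
tool_rot: [-3.141, 0.0, 1.781]
contact_force: [-0.2, -0.5, 0.3]
opening: 0.037
grip_force: 15.0
```

>>> apply_moves(
  delta_pos=[
    [0,0,-0.05],
    [0,0,-0.1],
    [0,0,-0.14],
    [0,0,-0.18],
    [0,0,-0.2],
    [0,0,-0.2],
    [0,0,-0.2],
  ],
  dr=[
    [0,0,0],
    [0,0,0],
    [0,0,0],
    [0,0,0],
    [0,0,0],
    [0,0,0],
    [0,0,0],
  ],
  jaw=[0.3,0.3,0.3,0.3,0.3,0.3,0.3],
)

```text
time: 8.2
tool_pos: [0.5904, 0.2747, 0.0256]
tool_rot: [-3.141, 0.0, 1.779]
contact_force: [0.4, 0.8, -0.4]
opening: 0.037
grip_force: 15.0
```

>>> apply_moves(
  delta_pos=[
    [0,0.01,-0.03],
    [0,0.01,-0.06],
    [0,0.01,-0.085],
    [0,0.01,-0.1],
    [0,0.01,-0.103],
    [0,0.01,-0.103],
    [0,0.01,-0.103],
  ],
  dr=[
    [0,0,0],
    [0,0,0],
    [0,0,0],
    [0,0,0],
    [0,0,0],
    [0,0,0],
    [0,0,0],
  ],
  jaw=[0.3,0.3,0.3,0.3,0.3,0.3,0.3],
)

```text
time: 8.78
tool_pos: [0.5903, 0.2799, -0.0154]
tool_rot: [3.141, -0.0, 1.78]
contact_force: [-0.5, 0.3, 0.2]
opening: 0.037
grip_force: 15.0
```

>>> apply_moves(
  delta_pos=[
    [0,0,-0.003],
    [0,0,-0.006],
    [0,0,-0.006],
  ],
  dr=[
    [0,0,0],
    [0,0,0],
    [0,0,0],
  ],
  jaw=[0.3,0.3,0.3],
)

```text
time: 9.03
tool_pos: [0.5901, 0.2798, -0.0178]
tool_rot: [3.141, -0.0, 1.78]
contact_force: [-0.1, 0.7, -1.1]
opening: 0.0369
grip_force: 15.0
```

>>> apply_moves(
  delta_pos=[
    [0,0,-0.004],
    [0,0,-0.006],
    [0,0,-0.006],
  ],
  dr=[
    [0,0,0],
    [0,0,0],
    [0,0,0],
  ],
  jaw=[0.3,0.3,0.3],
)

```text
time: 9.28
tool_pos: [0.5904, 0.2799, -0.0183]
tool_rot: [3.14, -0.0, 1.78]
contact_force: [-4.6, -1.8, 11.8]
opening: 0.0364
grip_force: 15.0
```

Contact (12 N) at TCP −18 mm, as expected. Release and rise.

>>> apply_moves(
  delta_pos=[
    [0,0,0.003],
    [0,0,0.003],
    [0,0,0.003],
    [0,0,0.003],
    [0,0,0.003],
  ],
  dr=[
    [0,0,0],
    [0,0,0],
    [0,0,0],
    [0,0,0],
    [0,0,0],
  ],
  jaw=[0.43,0.46,0.5,0.56,0.58],
)

```text
time: 9.7
tool_pos: [0.5899, 0.2798, -0.0195]
tool_rot: [-3.141, 0.0, 1.78]
contact_force: [-0.1, 0.3, 0.2]
opening: 0.0517
grip_force: 0.0
```

>>> apply_moves(
  delta_pos=[
    [0,0,0.03],
    [0,0,0.08],
    [0,0,0.16],
    [0,0,0.24],
    [0,0,0.32],
    [0,0,0.36],
    [0,0,0.36],
  ],
  dr=[
    [0,0,0],
    [0,0,0],
    [0,0,0],
    [0,0,0],
    [0,0,0],
    [0,0,0],
    [0,0,0],
  ],
  jaw=[0.58,0.58,0.58,0.58,0.58,0.58,0.58],
)

```text
time: 10.28
tool_pos: [0.5926, 0.2808, 0.131]
tool_rot: [3.132, -0.001, 1.78]
contact_force: [0.0, 0.3, 0.0]
opening: 0.0534
grip_force: 0.0
```

```bash
python3 -c "
from h import *
wreds('w7.png',.03)"
```

```text
[234 167  35  35 578] [247.2 186.7] [0.5874 0.2752 0.03  ]
[0.5926 0.2808 0.131 ] [ 3.1319e+00 -1.2000e-03  1.7799e+00] opening 0.053363378974404706 10.2833
```

>>> apply_moves(
  delta_pos=[
    [0,-0.09,0],
    [0,-0.18,0],
    [0,-0.28,0],
    [0,-0.38,0],
    [-0.02,-0.48,0],
    [-0.04,-0.58,0],
    [-0.065,-0.68,0],
    [-0.065,-0.78,0],
  ],
  dr=[
    [0,0,0],
    [0,0,0],
    [0,0,0],
    [0,0,0],
    [0,0,0],
    [0,0,0],
    [0,0,0],
    [0,0,0],
  ],
  jaw=[0.68,0.68,0.68,0.68,0.68,0.68,0.68,0.68],
)

```text
time: 11.0
tool_pos: [0.5612, -0.0335, 0.1235]
tool_rot: [-3.138, -0.002, 1.78]
contact_force: [2.3, -1.2, -0.2]
opening: 0.0621
grip_force: 0.0
```

>>> apply_moves(
  delta_pos=[
    [0,-0.09,0],
    [0,-0.18,0],
    [0,-0.28,0],
    [0,-0.38,0],
    [0,-0.46,0],
    [0,-0.5,0],
    [0,-0.5,0],
    [0,-0.5,0],
  ],
  dr=[
    [0,0,0],
    [0,0,0],
    [0,0,0],
    [0,0,0],
    [0,0,0],
    [0,0,0],
    [0,0,0],
    [0,0,0],
  ],
  jaw=[0.68,0.68,0.68,0.68,0.68,0.68,0.68,0.68],
)

```text
time: 11.67
tool_pos: [0.5633, -0.2319, 0.1236]
tool_rot: [-3.14, -0.002, 1.778]
contact_force: [0.6, 0.3, -0.2]
opening: 0.0626
grip_force: 0.0
```

```bash
python3 -c "
from h import *
wreds('w8.png',.04)"
```

```text
[ 235  168   40   40 1231] [254.7 187.7] [ 0.5639 -0.2323  0.04  ]
[209 249  34  14 349] [224.9 256.5] [ 0.5487 -0.3115  0.04  ]
[ 0.5633 -0.2319  0.1236] [-3.1401e+00 -2.2000e-03  1.7782e+00] opening 0.06264772133156703 11.6667
```

>>> apply_moves(
  delta_pos=[
    [0,-0.002,-0.07],
    [0,-0.002,-0.14],
    [0,-0.002,-0.2],
    [0,-0.002,-0.26],
    [0,-0.002,-0.3],
    [0,-0.002,-0.324],
    [0,-0.002,-0.324],
    [0,-0.002,-0.324],
  ],
  dr=[
    [0,0,0],
    [0,0,0],
    [0,0,0],
    [0,0,0],
    [0,0,0],
    [0,0,0],
    [0,0,0],
    [0,0,0],
  ],
  jaw=[0.68,0.68,0.68,0.68,0.68,0.68,0.68,0.68],
)

```text
time: 12.38
tool_pos: [0.5644, -0.2318, -0.0045]
tool_rot: [-3.142, -0.0, 1.781]
contact_force: [-0.2, -0.7, 0.3]
opening: 0.0623
grip_force: 0.0
```

>>> apply_moves(
  delta_pos=[
    [0,0,0],
    [0,0,0],
    [0,0,0],
    [0,0,0],
    [0,0,0],
    [0,0,0],
  ],
  dr=[
    [0,0,0],
    [0,0,0],
    [0,0,0],
    [0,0,0],
    [0,0,0],
    [0,0,0],
  ],
  jaw=[0.3,0.3,0.3,0.3,0.3,0.3],
)

```text
time: 12.88
tool_pos: [0.5644, -0.2332, -0.004]
tool_rot: [3.141, 0.001, 1.78]
contact_force: [-0.4, -0.2, 5.2]
opening: 0.037
grip_force: 15.0
```

>>> apply_moves(
  delta_pos=[
    [0,0,0.03],
    [0,0,0.08],
    [0,0,0.14],
    [0,0,0.2],
    [0,0,0.25],
    [0,0,0.28],
    [0,0,0.28],
    [0,0,0.28],
  ],
  dr=[
    [0,0,0],
    [0,0,0],
    [0,0,0],
    [0,0,0],
    [0,0,0],
    [0,0,0],
    [0,0,0],
    [0,0,0],
  ],
  jaw=[0.3,0.3,0.3,0.3,0.3,0.3,0.3,0.3],
)

```text
time: 13.55
tool_pos: [0.5642, -0.2331, 0.108]
tool_rot: [3.14, 0.001, 1.78]
contact_force: [-0.0, -1.1, -0.0]
opening: 0.0369
grip_force: 15.0
```

>>> apply_moves(
  delta_pos=[
    [0,0.05,0],
    [0,0.13,0],
    [0,0.22,0],
    [0,0.31,0],
    [-0.03,0.4,0],
    [-0.06,0.49,0],
    [-0.1,0.58,0],
    [-0.16,0.67,0],
  ],
  dr=[
    [0,0,0],
    [0,0,0],
    [0,0,0],
    [0,0,0],
    [0,0,0],
    [0,0,0],
    [0,0,0],
    [0,0,0],
  ],
  jaw=[0.3,0.3,0.3,0.3,0.3,0.3,0.3,0.3],
)

```text
time: 14.22
tool_pos: [0.5, 0.0354, 0.1059]
tool_rot: [-3.14, -0.001, 1.78]
contact_force: [1.2, 0.1, -0.1]
opening: 0.037
grip_force: 15.0
```

>>> apply_moves(
  delta_pos=[
    [0,0.09,0],
    [0,0.18,0],
    [0,0.27,0],
    [0,0.36,0],
    [0,0.44,0],
    [0,0.5,0],
    [0,0.54,0],
    [0,0.566,0],
  ],
  dr=[
    [0,0,0],
    [0,0,0],
    [0,0,0],
    [0,0,0],
    [0,0,0],
    [0,0,0],
    [0,0,0],
    [0,0,0],
  ],
  jaw=[0.3,0.3,0.3,0.3,0.3,0.3,0.3,0.3],
)

```text
time: 14.88
tool_pos: [0.4997, 0.2617, 0.1057]
tool_rot: [-3.139, 0.0, 1.782]
contact_force: [1.0, -1.1, 0.4]
opening: 0.0371
grip_force: 15.0
```

>>> apply_moves(
  delta_pos=[
    [0,0,-0.05],
    [0,0,-0.1],
    [0,0,-0.15],
    [0,0,-0.2],
    [0,0,-0.24],
    [0,0,-0.27],
    [0,0,-0.29],
    [0,0,-0.29],
  ],
  dr=[
    [0,0,0],
    [0,0,0],
    [0,0,0],
    [0,0,0],
    [0,0,0],
    [0,0,0],
    [0,0,0],
    [0,0,0],
  ],
  jaw=[0.3,0.3,0.3,0.3,0.3,0.3,0.3,0.3],
)

```text
time: 15.55
tool_pos: [0.4994, 0.259, -0.011]
tool_rot: [-3.137, 0.001, 1.779]
contact_force: [-1.5, 0.1, -0.3]
opening: 0.0368
grip_force: 15.0
```

>>> apply_moves(
  delta_pos=[
    [0,0,-0.004],
    [0,0,-0.008],
    [0,0,-0.008],
  ],
  dr=[
    [0,0,0],
    [0,0,0],
    [0,0,0],
  ],
  jaw=[0.3,0.3,0.3],
)

```text
time: 15.8
tool_pos: [0.5013, 0.2601, -0.0115]
tool_rot: [3.141, -0.0, 1.78]
contact_force: [-0.7, -0.9, -0.6]
opening: 0.037
grip_force: 15.0
```

>>> apply_moves(
  delta_pos=[
    [0,0,-0.004],
    [0,0,-0.008],
    [0,0,-0.008],
  ],
  dr=[
    [0,0,0],
    [0,0,0],
    [0,0,0],
  ],
  jaw=[0.3,0.3,0.3],
)

```text
time: 16.05
tool_pos: [0.5009, 0.2601, -0.0151]
tool_rot: [3.141, 0.0, 1.78]
contact_force: [0.6, -0.0, 0.2]
opening: 0.0365
grip_force: 15.0
```

>>> apply_moves(
  delta_pos=[
    [0,0,-0.003],
    [0,0,-0.004],
    [0,0,-0.004],
  ],
  dr=[
    [0,0,0],
    [0,0,0],
    [0,0,0],
  ],
  jaw=[0.3,0.3,0.3],
)

```text
time: 16.3
tool_pos: [0.5011, 0.2602, -0.016]
tool_rot: [3.141, -0.0, 1.78]
contact_force: [-1.4, -0.2, 5.5]
opening: 0.0367
grip_force: 15.0
```

Contact at TCP −16 mm. Release, rise and go to red C.

>>> apply_moves(
  delta_pos=[
    [0,0,0],
    [0,0,0],
    [0,0,0],
    [0,0,0],
    [0,0,0],
  ],
  dr=[
    [0,0,0],
    [0,0,0],
    [0,0,0],
    [0,0,0],
    [0,0,0],
  ],
  jaw=[0.43,0.46,0.5,0.56,0.58],
)

```text
time: 16.72
tool_pos: [0.5009, 0.2601, -0.0169]
tool_rot: [-3.141, -0.0, 1.78]
contact_force: [-0.7, 0.9, -0.6]
opening: 0.0519
grip_force: 0.0
```

>>> apply_moves(
  delta_pos=[
    [0,0,0.03],
    [0,0,0.08],
    [0,0,0.16],
    [0,0,0.24],
    [0,0,0.32],
    [0,0,0.36],
    [0,0,0.36],
  ],
  dr=[
    [0,0,0],
    [0,0,0],
    [0,0,0],
    [0,0,0],
    [0,0,0],
    [0,0,0],
    [0,0,0],
  ],
  jaw=[0.58,0.58,0.58,0.58,0.58,0.58,0.58],
)

```text
time: 17.3
tool_pos: [0.5033, 0.261, 0.1316]
tool_rot: [3.133, -0.001, 1.78]
contact_force: [-0.2, 0.6, -0.0]
opening: 0.0535
grip_force: 0.0
```

```bash
python3 -c "
from h import *
wreds('w9.png',.03)"
```

```text
[320 163  39  37 996] [338.9 182. ] [0.5896 0.2795 0.03  ]
[234 165  35  36 645] [247.3 184.7] [0.4977 0.2574 0.03  ]
[0.5033 0.261  0.1316] [ 3.1334e+00 -1.1000e-03  1.7799e+00] opening 0.053547641555015825 17.3
```

>>> apply_moves(
  delta_pos=[
    [0,-0.09,0],
    [0,-0.18,0],
    [0,-0.28,0],
    [0,-0.38,0],
    [0.02,-0.48,0],
    [0.04,-0.58,0],
    [0.08,-0.68,0],
    [0.12,-0.78,0],
  ],
  dr=[
    [0,0,0],
    [0,0,0],
    [0,0,0],
    [0,0,0],
    [0,0,0],
    [0,0,0],
    [0,0,0],
    [0,0,0],
  ],
  jaw=[0.68,0.68,0.68,0.68,0.68,0.68,0.68,0.68],
)

```text
time: 18.02
tool_pos: [0.5469, -0.0511, 0.1256]
tool_rot: [-3.139, -0.001, 1.78]
contact_force: [1.5, 1.0, -0.5]
opening: 0.0624
grip_force: 0.0
```

>>> apply_moves(
  delta_pos=[
    [0,-0.09,0],
    [0,-0.18,0],
    [0,-0.28,0],
    [0,-0.38,0],
    [0,-0.46,0],
    [0,-0.54,0],
    [0,-0.6,0],
    [0,-0.66,0],
  ],
  dr=[
    [0,0,0],
    [0,0,0],
    [0,0,0],
    [0,0,0],
    [0,0,0],
    [0,0,0],
    [0,0,0],
    [0,0,0],
  ],
  jaw=[0.68,0.68,0.68,0.68,0.68,0.68,0.68,0.68],
)

```text
time: 18.68
tool_pos: [0.5467, -0.3146, 0.1249]
tool_rot: [-3.139, -0.003, 1.779]
contact_force: [1.0, -0.2, 0.8]
opening: 0.0624
grip_force: 0.0
```

```bash
python3 -c "
from h import *
wreds('w10.png',.04)"
```

```text
[ 136  163   43   39 1182] [156.6 182. ] [ 0.453  -0.3293  0.04  ]
[ 237  182   38   40 1099] [255.1 202. ] [ 0.5507 -0.3295  0.04  ]
[ 0.5467 -0.3146  0.1249] [-3.1393e+00 -2.7000e-03  1.7787e+00] opening 0.06237841686824307 18.6833
```

Both placed heads stand in the tray. C is at (0.5505, -0.329).

>>> apply_moves(
  delta_pos=[
    [0.01,-0.035,0],
    [0.01,-0.035,-0.07],
    [0.01,-0.035,-0.14],
    [0.01,-0.035,-0.2],
    [0.01,-0.035,-0.26],
    [0.01,-0.035,-0.31],
    [0.01,-0.035,-0.327],
    [0.01,-0.035,-0.327],
  ],
  dr=[
    [0,0,0],
    [0,0,0],
    [0,0,0],
    [0,0,0],
    [0,0,0],
    [0,0,0],
    [0,0,0],
    [0,0,0],
  ],
  jaw=[0.68,0.68,0.68,0.68,0.68,0.68,0.68,0.68],
)

```text
time: 19.4
tool_pos: [0.5499, -0.3257, -0.007]
tool_rot: [-3.137, -0.005, 1.78]
contact_force: [-0.5, -0.7, 1.1]
opening: 0.0621
grip_force: 0.0
```

>>> apply_moves(
  delta_pos=[
    [0,0,0],
    [0,0,0],
    [0,0,0],
    [0,0,0],
    [0,0,0],
    [0,0,0],
    [0,0,0],
  ],
  dr=[
    [0,0,0],
    [0,0,0],
    [0,0,0],
    [0,0,0],
    [0,0,0],
    [0,0,0],
    [0,0,0],
  ],
  jaw=[0.68,0.3,0.3,0.3,0.3,0.3,0.3],
)

```text
time: 19.98
tool_pos: [0.5522, -0.3275, -0.0027]
tool_rot: [3.141, 0.001, 1.78]
contact_force: [-0.0, -0.2, 4.8]
opening: 0.0368
grip_force: 15.0
```

>>> apply_moves(
  delta_pos=[
    [0,0,0.03],
    [0,0,0.08],
    [0,0,0.14],
    [0,0,0.2],
    [0,0,0.25],
    [0,0,0.28],
    [0,0,0.28],
    [0,0,0.28],
  ],
  dr=[
    [0,0,0],
    [0,0,0],
    [0,0,0],
    [0,0,0],
    [0,0,0],
    [0,0,0],
    [0,0,0],
    [0,0,0],
  ],
  jaw=[0.3,0.3,0.3,0.3,0.3,0.3,0.3,0.3],
)

```text
time: 20.65
tool_pos: [0.5521, -0.3274, 0.1093]
tool_rot: [3.141, 0.001, 1.78]
contact_force: [-0.1, 0.0, -0.9]
opening: 0.0371
grip_force: 15.0
```

>>> apply_moves(
  delta_pos=[
    [0,0.05,0],
    [0,0.13,0],
    [0,0.22,0],
    [0,0.31,0],
    [0.01,0.4,0],
    [0.02,0.49,0],
    [0.03,0.58,0],
    [0.043,0.67,0],
  ],
  dr=[
    [0,0,0],
    [0,0,0],
    [0,0,0],
    [0,0,0],
    [0,0,0],
    [0,0,0],
    [0,0,0],
    [0,0,0],
  ],
  jaw=[0.3,0.3,0.3,0.3,0.3,0.3,0.3,0.3],
)

```text
time: 21.32
tool_pos: [0.5679, -0.0574, 0.107]
tool_rot: [-3.139, -0.001, 1.78]
contact_force: [0.9, -0.5, -0.2]
opening: 0.0368
grip_force: 15.0
```

>>> apply_moves(
  delta_pos=[
    [0,0.09,0],
    [0,0.18,0],
    [0,0.27,0],
    [0,0.36,0],
    [0,0.44,0],
    [0,0.5,0],
    [0,0.53,0],
    [0,0.53,0],
  ],
  dr=[
    [0,0,0],
    [0,0,0],
    [0,0,0],
    [0,0,0],
    [0,0,0],
    [0,0,0],
    [0,0,0],
    [0,0,0],
  ],
  jaw=[0.3,0.3,0.3,0.3,0.3,0.3,0.3,0.3],
)

```text
time: 21.98
tool_pos: [0.5681, 0.1548, 0.1072]
tool_rot: [-3.14, -0.001, 1.783]
contact_force: [0.2, -0.3, -0.6]
opening: 0.0368
grip_force: 15.0
```

>>> apply_moves(
  delta_pos=[
    [0,0,-0.05],
    [0,0,-0.1],
    [0,0,-0.15],
    [0,0,-0.2],
    [0,0,-0.24],
    [0,0,-0.27],
    [0,0,-0.29],
    [0,0,-0.29],
  ],
  dr=[
    [0,0,0],
    [0,0,0],
    [0,0,0],
    [0,0,0],
    [0,0,0],
    [0,0,0],
    [0,0,0],
    [0,0,0],
  ],
  jaw=[0.3,0.3,0.3,0.3,0.3,0.3,0.3,0.3],
)

```text
time: 22.65
tool_pos: [0.568, 0.1515, -0.0094]
tool_rot: [-3.138, -0.0, 1.779]
contact_force: [0.2, 0.2, -1.5]
opening: 0.0369
grip_force: 15.0
```

>>> apply_moves(
  delta_pos=[
    [0,0,-0.004],
    [0,0,-0.007],
    [0,0,-0.007],
  ],
  dr=[
    [0,0,0],
    [0,0,0],
    [0,0,0],
  ],
  jaw=[0.3,0.3,0.3],
)

```text
time: 22.9
tool_pos: [0.5697, 0.1527, -0.0096]
tool_rot: [3.14, 0.0, 1.78]
contact_force: [0.5, 0.6, 0.5]
opening: 0.0368
grip_force: 15.0
```

>>> apply_moves(
  delta_pos=[
    [0,0,-0.003],
    [0,0,-0.005],
    [0,0,-0.005],
  ],
  dr=[
    [0,0,0],
    [0,0,0],
    [0,0,0],
  ],
  jaw=[0.3,0.3,0.3],
)

```text
time: 23.15
tool_pos: [0.5692, 0.1528, -0.0122]
tool_rot: [3.141, 0.0, 1.78]
contact_force: [0.1, 0.4, 0.4]
opening: 0.0368
grip_force: 15.0
```

>>> apply_moves(
  delta_pos=[
    [0,0,-0.004],
    [0,0,-0.006],
    [0,0,-0.006],
  ],
  dr=[
    [0,0,0],
    [0,0,0],
    [0,0,0],
  ],
  jaw=[0.3,0.3,0.3],
)

```text
time: 23.4
tool_pos: [0.5691, 0.1528, -0.0147]
tool_rot: [3.141, -0.0, 1.78]
contact_force: [-0.8, -0.2, 0.1]
opening: 0.0366
grip_force: 15.0
```

At floor height (about 1 mm or less). Release and rise for a look at the tab.

>>> apply_moves(
  delta_pos=[
    [0,0,-0.002],
    [0,0,-0.002],
    [0,0,-0.002],
    [0,0,-0.002],
    [0,0,-0.002],
    [0,0,-0.002],
  ],
  dr=[
    [0,0,0],
    [0,0,0],
    [0,0,0],
    [0,0,0],
    [0,0,0],
    [0,0,0],
  ],
  jaw=[0.3,0.43,0.46,0.5,0.56,0.58],
)

```text
time: 23.9
tool_pos: [0.5691, 0.1527, -0.0157]
tool_rot: [-3.141, 0.0, 1.78]
contact_force: [-0.5, 0.8, -0.8]
opening: 0.0519
grip_force: 0.0
```

>>> apply_moves(
  delta_pos=[
    [0,0,0.03],
    [0,0,0.08],
    [0,0,0.16],
    [0,0,0.24],
    [0,-0.05,0.32],
    [0,-0.11,0.38],
    [0,-0.16,0.42],
    [0,-0.16,0.45],
  ],
  dr=[
    [0,0,0],
    [0,0,0],
    [0,0,0],
    [0,0,0],
    [0,0,0],
    [0,0,0],
    [0,0,0],
    [0,0,0],
  ],
  jaw=[0.58,0.58,0.58,0.58,0.58,0.58,0.58,0.58],
)

```text
time: 24.57
tool_pos: [0.57, 0.0855, 0.1678]
tool_rot: [3.138, 0.002, 1.777]
contact_force: [1.1, -0.0, -0.3]
opening: 0.0534
grip_force: 0.0
```

>>> apply_moves(
  delta_pos=[
    [0,0,0],
    [0,0,0],
  ],
  dr=[
    [0,0,0],
    [0,0,0],
  ],
  jaw=[0.58,0.58],
)

```text
time: 24.73
tool_pos: [0.5693, 0.0887, 0.1654]
tool_rot: [3.14, 0.0, 1.779]
contact_force: [-1.0, 0.1, -1.2]
opening: 0.0532
grip_force: 0.0
```

```bash
python3 -c "
from h import *
wreds('w11.png',.03)
a=np.radians(11.8);R=np.array([[np.cos(a),-np.sin(a)],[np.sin(a),np.cos(a)]])
m=eyes.camera_model('wrist');s=telemetry.observe()
T=np.eye(4);T[:3,:3]=Ro.from_euler('xyz',s['tool_rot']).as_matrix();T[:3,3]=s['tool_pos'];T=np.linalg.inv(T@np.array(m['hand_eye']))
for z in(.1,):
  for x in(-.032,.032):
    for y in(-.008,.008):
      p=np.append(R@[x,y]+[.557,.212],z);c=T[:3,:3]@p+T[:3,3];print(x,y,(K(m)@c/c[2])[:2].round(1))
"
```

```text
[206   0  35  16 344] [222.5   5.4] [0.5046 0.2479 0.03  ]
[297   0  36  16 411] [313.6   6. ] [0.5916 0.2659 0.03  ]
[250 100  28  35 564] [262.1 118.4] [0.5652 0.1515 0.03  ]
[0.5693 0.0887 0.1654] [3.1396e+00 1.0000e-04 1.7794e+00] opening 0.05316590934526682 24.7333
-0.032 -0.008 [231.3  54.4]
-0.032 0.008 [230.9  32. ]
0.032 -0.008 [311.8  54.7]
0.032 0.008 [313.   32.3]
```

View pics/w11.png

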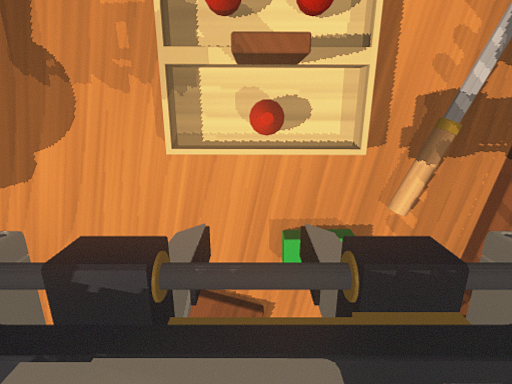

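The view matches the prediction: the tab's top face is at (231–311, 32–54), confirming the tray at (0.557, 0.212) and 11.8°. The three reds stand upright at (222,5), (314,6) and (266,118). Turning 90° above the tab.

>>> apply_moves(
  delta_pos=[
    [-0.01,0.06,0],
    [-0.02,0.12,0],
    [-0.031,0.18,0],
    [-0.031,0.24,0],
    [-0.031,0.308,0],
    [-0.031,0.308,0],
    [-0.031,0.308,0],
  ],
  dr=[
    [0,0,0.2],
    [0,0,0.4],
    [0,0,0.6],
    [0,0,0.8],
    [0,0,1],
    [0,0,1],
    [0,0,1],
  ],
  jaw=[0.5,0.5,0.5,0.5,0.5,0.5,0.5],
)

```text
time: 25.37
tool_pos: [0.5555, 0.2136, 0.1629]
tool_rot: [-3.139, -0.001, 2.283]
contact_force: [1.2, -0.1, -1.1]
opening: 0.046
grip_force: 0.0
```

>>> apply_moves(
  delta_pos=[
    [0,0,0],
    [0,0,0],
    [0,0,0],
    [0,0,0],
    [0,0,0],
    [0,0,0],
  ],
  dr=[
    [0,0,0.2],
    [0,0,0.4],
    [0,0,0.6],
    [0,0,0.8],
    [0,0,1],
    [0,0,1],
  ],
  jaw=[0.5,0.5,0.5,0.5,0.5,0.5],
)

```text
time: 25.87
tool_pos: [0.5563, 0.211, 0.1636]
tool_rot: [-3.14, -0.001, 2.782]
contact_force: [-0.4, 0.7, 0.0]
opening: 0.046
grip_force: 0.0
```

>>> apply_moves(
  delta_pos=[
    [0,0,0],
    [0,0,0],
    [0,0,0],
    [0,0,0],
    [0,0,0],
    [0,0,0],
    [0,0,0],
  ],
  dr=[
    [0,0,0.2],
    [0,0,0.4],
    [0,0,0.6],
    [0,0,0.8],
    [0,0,1],
    [0,0,1],
    [0,0,1],
  ],
  jaw=[0.5,0.5,0.5,0.5,0.5,0.5,0.5],
)

```text
time: 26.45
tool_pos: [0.5565, 0.2115, 0.164]
tool_rot: [-3.142, -0.001, -3.009]
contact_force: [-0.7, -0.1, -0.4]
opening: 0.0461
grip_force: 0.0
```

>>> apply_moves(
  delta_pos=[
    [0,0,-0.05],
    [0,0,-0.1],
    [0,0,-0.15],
    [0,0,-0.2],
    [0,0,-0.25],
    [0,0,-0.29],
    [0,0,-0.315],
    [0,0,-0.315],
  ],
  dr=[
    [0,0,0.15],
    [0,0,0.15],
    [0,0,0.15],
    [0,0,0.15],
    [0,0,0.15],
    [0,0,0.15],
    [0,0,0.15],
    [0,0,0.15],
  ],
  jaw=[0.5,0.5,0.5,0.5,0.5,0.5,0.5,0.5],
)

```text
time: 27.12
tool_pos: [0.5552, 0.2114, 0.0361]
tool_rot: [-3.142, -0.005, -2.932]
contact_force: [-0.6, -0.3, 0.2]
opening: 0.046
grip_force: 0.0
```

>>> apply_moves(
  delta_pos=[
    [0,0,0],
    [0,0,0],
    [0,0,0],
    [0,0,0],
    [0,0,0],
    [0,0,0],
    [0,0,0],
    [0,0,0],
  ],
  dr=[
    [0,0,0],
    [0,0,0],
    [0,0,0],
    [0,0,0],
    [0,0,0],
    [0,0,0],
    [0,0,0],
    [0,0,0],
  ],
  jaw=[0.4,0.32,0.26,0.2,0.15,0.1,0.1,0.1],
  force=45,
)

```text
time: 27.78
tool_pos: [0.5571, 0.2126, 0.0393]
tool_rot: [3.141, 0.002, -2.929]
contact_force: [-1.1, 3.3, 6.1]
opening: 0.0157
grip_force: 45.0
```

The tab is gripped: 15.7 mm opening, 45 N. Lifting gently.

>>> apply_moves(
  delta_pos=[
    [0,0,0],
    [0,0,0.005],
    [0,0,0.015],
    [0,0,0.03],
    [0,0,0.045],
    [0,0,0.06],
    [0,0,0.075],
    [0,0,0.09],
  ],
  dr=[
    [0,0,0],
    [0,0,0],
    [0,0,0],
    [0,0,0],
    [0,0,0],
    [0,0,0],
    [0,0,0],
    [0,0,0],
  ],
  jaw=[0.1,0.1,0.1,0.1,0.1,0.1,0.1,0.1],
)

```text
time: 28.45
tool_pos: [0.5567, 0.2118, 0.0752]
tool_rot: [3.142, 0.0, -2.928]
contact_force: [-0.5, 0.3, -5.3]
opening: 0.0157
grip_force: 45.0
```

>>> apply_moves(
  delta_pos=[
    [0,0,0.02],
    [0,0,0.045],
    [0,0,0.07],
    [0,0,0.095],
    [0,0,0.12],
    [0,0,0.145],
    [0,0,0.16],
    [0,0,0.165],
  ],
  dr=[
    [0,0,0],
    [0,0,0],
    [0,0,0],
    [0,0,0],
    [0,0,0],
    [0,0,0],
    [0,0,0],
    [0,0,0],
  ],
  jaw=[0.1,0.1,0.1,0.1,0.1,0.1,0.1,0.1],
)

```text
time: 29.12
tool_pos: [0.5574, 0.2121, 0.1421]
tool_rot: [3.141, 0.002, -2.928]
contact_force: [0.5, -1.2, -5.4]
opening: 0.0157
grip_force: 45.0
```

>>> apply_moves(
  delta_pos=[
    [0,0,0],
    [0,0,0],
    [0,0,0],
    [0,0,0],
    [0,0,0],
    [0,0,0],
    [0,0,0],
    [0,0,0],
  ],
  dr=[
    [0,0,0],
    [0,0,0],
    [0,0,0],
    [0,0,0],
    [0,0,0],
    [0,0,0],
    [0,0,0],
    [0,0,0],
  ],
  jaw=[0.1,0.1,0.1,0.1,0.1,0.1,0.1,0.1],
)

```text
time: 29.78
tool_pos: [0.5567, 0.2119, 0.1403]
tool_rot: [3.142, -0.0, -2.928]
contact_force: [0.3, 0.9, -6.0]
opening: 0.0158
grip_force: 45.0
```

```bash
python3 -c "
from h import *
wreds('w12.png',.13)
s=eyes.read_camera('scene');t=eyes.read_camera('top');o=np.hstack([cv2.resize(s[90:260,130:400],None,fx=1.85,fy=1.85),cv2.resize(t[130:300,80:250][:,:],None,fx=1.75,fy=1.85)]);print(o.shape);save('fin.png',o)"
```

```text
[ 311  126   58   54 2067] [341.2 149.2] [0.4981 0.2592 0.13  ]
[ 145  186   53   50 1843] [169.2 213.1] [0.5693 0.1503 0.13  ]
[0.5567 0.2119 0.1403] [ 3.1415e+00 -1.0000e-04 -2.9284e+00] opening 0.015848610243015385 29.7833
(314, 798, 3)
```

View pics/fin.png

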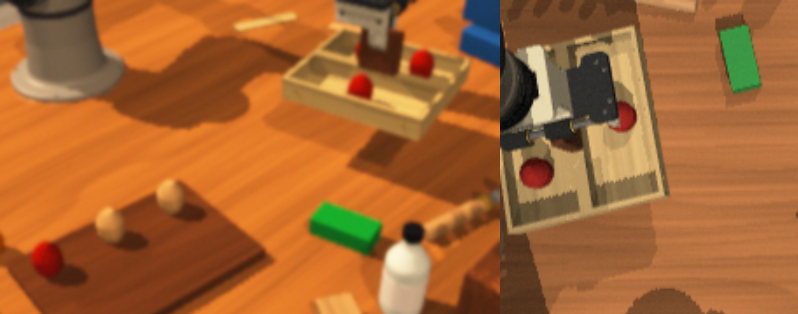

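The tray hangs level about 10 cm up, clear of everything. Its three red heads are at (360,87), (421,63) and (360,47), and the fourth red (46,260) and both bare heads (110,225) and (171,197) are still on the slab. The load reads 6 N. Handing in.

```bash
python3 -c "
from h import *
print(job.hand_in())"
```

```text
the job is handed in; nothing more can be done
None
```

The job is handed in (verdict not shown): three red heads are standing in the tray, held level and steady about 10 cm above the bench by its tab, with the fourth red and both bare heads still on the slab.

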